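# Check weight and lock pin on the spring balance

### The job

Check the workshop's spring balance: stand the large brass 500 g check weight upright in the ring at the centre of the pan and let go of it, so that the pan sinks and the orange bushing under it comes level with the brass bushing of the frame. Then take the lock pin by its red handle, thread its steel shank through the brass bushing and on through the orange one until the tip clearly sticks out beyond it, and finish while still holding the pin there by the handle, steady and without forcing it, so that a colleague can set the pointer. Leave the small steel weight, the sanding block and the glue bottle where they are.

Things in the scene. Friction and masses are not known exactly. Their poses are not given: they have to be found in the camera images.
- scale: fixed spring balance with a blue base plate 12 mm high, in its frame from x = -50 to +50 mm, y = -100 to +125 mm; origin on the table. Its y axis points from the brass bushing to the pan (the way the pin is threaded), z up. Pan centre at y = +70 mm, over a blue housing with its top at z = 58 mm and its near wall at y = +40 mm. Stands at various places and yaws.
- pan (a joint): how far the sprung pan has sunk, m: 0 when empty (straight up and down, never tilting), 0.012 under the 500 g weight alone; spring about 409 N/m, light damping, stop at 0.024.
- pan_center (a point): centre of the upper face of the round steel pan (100 mm diameter, 4 mm thick), marked with a thin dark ring 43 mm across; moves with the pan; z = 105 mm above the table when empty, 93 mm under the 500 g weight.
- frame_bushing (a point): centre of the fixed brass bushing, 60 mm above the table, at (0, -75 mm) in the scale's frame: an upright block 34 mm wide, 34 mm high, 14 mm thick along y, with a 14 mm through hole along the scale's y axis and a 2 mm chamfer on the -y side, where the pin enters.
- pan_bushing (a point): centre of the orange bushing that hangs from the pan on an arm, at (0, -20 mm) in the scale's frame, same block, hole and chamfer as the brass one; moves with the pan: 72 mm above the table when the pan is empty, 60 mm (in line with the brass bushing) under the 500 g weight.
- check_weight: loose 500 g brass check weight: cylinder 40 mm diameter and 42 mm high with a 24 mm knob on top, 61 mm high in all; origin at the centre of its underside, z up. It and the small weight may have swapped places.
- small_weight: bystander: loose 200 g steel weight, 30 mm diameter, 49 mm high in all; origin at the centre of its underside.
- lock_pin: loose lock pin, about 120 g, lying level, its axis 50 mm above the table. Origin on its axis, in the middle of the stretch of handle to grip; x axis along the pin to the tip. Red handle 16 mm diameter from x = -40 to +30 mm, steel shank 10 mm diameter to x = +142 mm, then a taper to 3 mm diameter at x = +160 mm.
- pin_rest: fixed wooden rest under the lock pin, frame in line with the pin's, origin on the table under the pin's origin; foot 12 mm high, from x = -50 to +100 mm, 50 mm wide; the pin lies in open-topped notches of two posts, 10 mm thick, at x = -34 and +80 mm, up to 57 mm high: lift it straight up.
- pin_tip (a point): end of the lock pin's tapered point (x = +160 mm in the pin's frame)
- sanding_block: bystander: cork sanding block 55 x 95 x 30 mm, origin at the centre of its underside.
- glue_bottle: bystander: white glue bottle with an orange cap, 48 mm diameter, 85 mm high, origin at the centre of its underside.
Things that resemble listed ones, but are neither listed nor needed, are in the scene too. There is more than one size of the lock_pin; the one meant has the size given above.

How it is judged:
By the outcome, as a careful person would: the job done as asked, in the order asked, and still so for the second after the job is handed in, while the arm keeps its last pose, push and grip.
It also fails if it takes over 61 s, if anything falls off the work surface, if the arm or the gripper's body presses on something with over 40 N, if the wrist force passes 120 N, or if a joint passes its speed limit or range.

### The arm

A 7-joint arm with a two-finger parallel gripper is mounted at the origin on the work surface. World frame = base frame: x ahead of the robot, y to its left, z up, the work surface at z = 0. Lengths are in m, angles in rad, forces in N, time in s.
With the tool pointing down it reaches from about 0.425 to 0.825 m from the base axis. Payload 3.6 kg.
Tool frame: the origin (TCP) lies where the fingers leave the gripper's body, on its centre line; the fingertips stand 73 mm ahead of it and the grasp point (between the pads) lies 54 mm ahead of it; z points along the fingers, y is the line along which they close (so a half turn about z gives the same grasp; the last joint's range is limited). The gripper opens to 85 mm and grips with 20 to 120 N. Pads are 22 mm wide; open, the fingers measure 114 mm over their backs; the gripper's body (76 mm by 85 mm) begins 54 mm behind the grasp point. The pads swing forward as they close: fully open they stand 13 mm farther back than shut.
Start: joints at [1.284, 0.615, -0.013, 1.423, 0.008, 1.103, -0.04], TCP at [0.167, -0.628, 0.304] pointing down, gripper open.
Joint ranges: [-3.12, 3.12], [-0.3, 2.06], [-1.34, 1.32], [0.26, 2.42], [-1.36, 4.5], [0.01, 1.98], [-2.84, 2.84]. Speed limits (rad/s): [2.79, 2.79, 3.14, 3.14, 3.14, 3.14, 3.14].

### API

Orientations are given as a unit quaternion [x, y, z, w].
In Python, from station import arm, snapshot, camera_info, ticket gives the robot as it stands. Calls block until the motion is done:
- arm.movep(position, orientation): joint-space move of the TCP to a pose.
- arm.line_to(position, velocity=0.15, ori=None): straight line of the TCP; ori=None keeps the orientation; velocity is the mean speed in m/s.
- arm.move_j(angles): joint-space move.
- arm.move_gripper(opening, effort=None): opening from 0.0 (shut) to 1.0 (fully open); effort is the grip in N (None keeps the last); returns when the fingers have stopped.
- arm.pause(seconds).
- arm.ik(position, orientation): joint angles nearest the present ones, or None.
- snapshot(name): name is "scene" or "top"; returns the picture (384x512x3 uint8, blue, green, red); there is no depth.
- camera_info(name): a dict with "fx", "fy", "cx", "cy" (pixels), "dist_coeffs" ([k1, k2, p1, p2, k3] as OpenCV has them; the pictures are not rectified), "R" (3x3) and "t" (3): a world point X has camera coordinates R X + t. Camera axes: x right, y down, z forward; pixel columns grow to the right and rows downward; lengths in m; the calibration is good to about 2 mm. A picture is of the moment at which its call begins. camera_info takes no time and is no camera call.
A pose or a line that the arm cannot do raises arm.MotionError and nothing moves.
- ticket.finish_job(): hands the job in; it is judged then, once.
Readings, each from a call of its own:
- arm.read_time(): time.
- arm.read_joint_positions(): joint angles.
- arm.read_dq(): joint speeds.
- arm.read_effort(): joint torques, N m.
- arm.read_tool_pos(): TCP position.
- arm.read_eef_rot(): TCP orientation.
- arm.read_ft_force(): force on the tool from outside, world axes, zero at the start.
- arm.read_wrist_torque(): the same for the moment, N m.
- arm.read_opening(): opening from 0.0 (shut) to 1.0 (fully open).
- arm.read_finger_force(): force on a finger pad.
Only numpy, scipy, OpenCV 4.12 (cv2) and the standard library are available. Lean on these libraries where they do the work, as an engineer would, in place of code of your own. Each camera call takes 0.05 s, during which the arm holds its last target. There are 200 camera calls.

## Working session

There is one attempt and no reset: what is moved stays moved. The work goes in short steps, each a Python script; the robot and the scene stay as the last script left them, time stands still between calls to the robot, and variables do not carry over. Pictures are saved under pics/ and viewed, at most 10 in all, crops included, and the job is handed in when it is done.

```bash
ls; mkdir -p pics; python3 - <<'E'
from station import arm,snapshot,camera_info
import cv2
for n in("scene","top"):
    im=snapshot(n); cv2.imwrite(f"pics/{n}0.png",im); cv2.imwrite(f"pics/{n}0x.png",cv2.resize(im,(800,600),interpolation=cv2.INTER_CUBIC))
    print(n,camera_info(n))
print(arm.read_time(),arm.read_eef_rot())
E
```

```text
pics
scene {'fx': 467.3756448559834, 'fy': 467.3756448559834, 'cx': 255.68647540322127, 'cy': 191.5271341381496, 'dist_coeffs': array([-0.07013453,  0.        ,  0.        ,  0.        ,  0.        ]), 'R': array([[ 0.60133583,  0.79892485,  0.01069121],
       [ 0.51019561, -0.3736483 , -0.77465308],
       [-0.61489484,  0.47128126, -0.63229606]]), 't': array([-0.3212508 , -0.24241754,  1.48549417])}
top {'fx': 413.39694206523455, 'fy': 413.39694206523455, 'cx': 250.29648136037554, 'cy': 196.36904348271784, 'dist_coeffs': array([-0.02397112,  0.        ,  0.        ,  0.        ,  0.        ]), 'R': array([[ 0.02372782, -0.99971648,  0.00198909],
       [-0.98969978, -0.02377096, -0.14117109],
       [ 0.14117835,  0.00138108, -0.98998322]]), 't': array([-0.03758491,  0.580486  ,  0.9728762 ])}
0.1 [ 9.91567998e-01  1.29582131e-01 -1.70591213e-04 -1.16103004e-03]
```

View pics/scene0x.png

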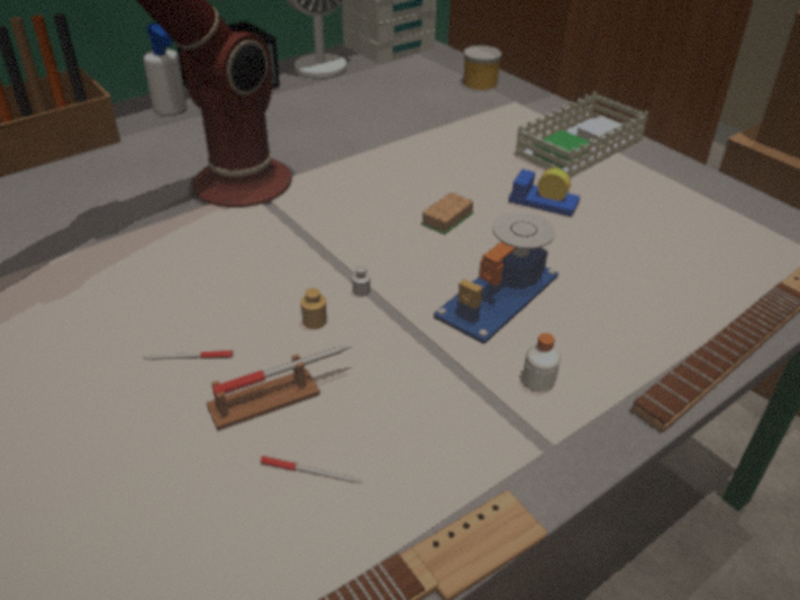

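View pics/top0x.png

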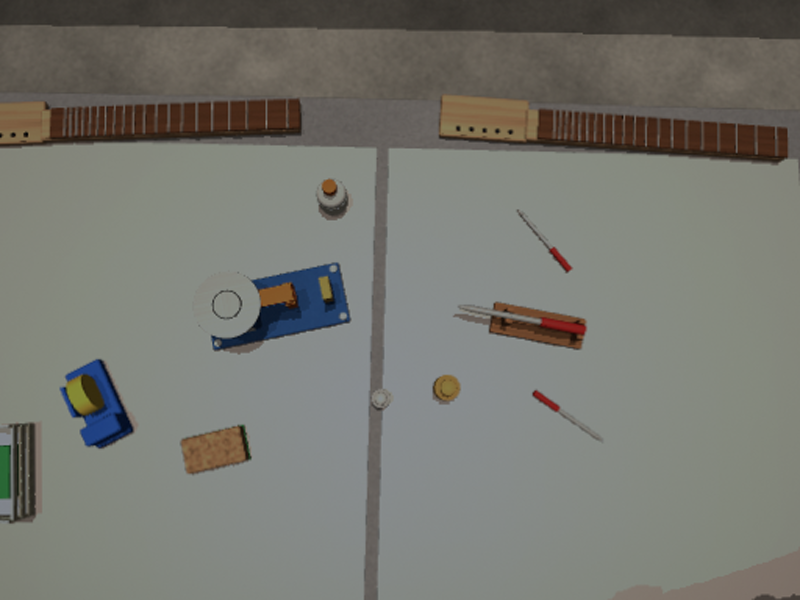

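Top view (800-px picture): scale with its pan ring at (227,304), orange bushing at (277,295) and brass bushing at (326,289). The brass weight is at (446,388) and the small steel one at (381,398).

Lock pin candidates: the one in the rest (463,308)-(585,328), a loose one at (518,210)-(570,270), and a loose one at (535,393)-(602,440). The one in the rest fits, since it lies raised in the notches and is clearly the longest. I'll measure its length and confirm it in a crop.

```bash
cat > h.py <<'E'
import numpy as np, cv2
from station import arm,snapshot,camera_info,ticket
def ray(cam,px):
    c=camera_info(cam);K=np.array([[c['fx'],0,c['cx']],[0,c['fy'],c['cy']],[0,0,1]])
    u=cv2.undistortPoints(np.array(px,float).reshape(-1,1,2),K,c['dist_coeffs']).reshape(-1,2)
    d=np.c_[u,np.ones(len(u))]@c['R']; return -c['R'].T@c['t'],d
def plane(cam,px,z):
    o,d=ray(cam,px); return o+d*((z-o[2])/d[:,2])[:,None]
def tri(p1,p2): # scene px, top px
    A=np.zeros((3,3));b=np.zeros(3)
    for cam,p in(("scene",p1),("top",p2)):
        o,d=ray(cam,p);d=d[0]/np.linalg.norm(d[0]);M=np.eye(3)-np.outer(d,d);A+=M;b+=M@o
    return np.linalg.solve(A,b)
def proj(cam,X):
    c=camera_info(cam);K=np.array([[c['fx'],0,c['cx']],[0,c['fy'],c['cy']],[0,0,1]])
    return cv2.projectPoints(np.array(X,float).reshape(-1,1,3),cv2.Rodrigues(c['R'])[0],c['t'],K,c['dist_coeffs'])[0].reshape(-1,2)
def blobs(im,lo,hi,box=None,amin=15):
    """HSV blobs: (area, centroid, contour)"""
    m=cv2.inRange(cv2.cvtColor(im,cv2.COLOR_BGR2HSV),np.array(lo),np.array(hi))
    if box: k=np.zeros_like(m);x0,y0,x1,y1=box;k[y0:y1,x0:x1]=255;m&=k
    n,l,s,c=cv2.connectedComponentsWithStats(m)
    return sorted([(s[i,4],c[i],np.argwhere(l==i)[:,::-1]) for i in range(1,n) if s[i,4]>=amin],key=lambda a:-a[0])
E
cat > m1.py <<'E'
from h import *
np.set_printoptions(precision=4,suppress=True)
top=cv2.imread("pics/top0.png");sc=cv2.imread("pics/scene0.png")
for n,im in(("top",top),("scene",sc)):
    for nm,lo,hi in(("red",(0,170,90),(5,255,255)),("red2",(174,150,90),(180,255,255)),("orange",(6,150,90),(16,255,255)),("brass",(17,100,70),(32,255,255)),("blue",(105,120,40),(125,255,255))):
        print(n,nm,[(int(a),c.round(1).tolist(),p.min(0).tolist(),p.max(0).tolist()) for a,c,p in blobs(im,lo,hi,None,12)][:7])
a=cv2.resize(top[180:270,110:230],(0,0),fx=3.3,fy=3.3,interpolation=cv2.INTER_CUBIC)
b=cv2.resize(top[180:270,260:380],(0,0),fx=3.3,fy=3.3,interpolation=cv2.INTER_CUBIC)
c=cv2.resize(sc[120:220,270:375],(396,297),interpolation=cv2.INTER_CUBIC)
d=cv2.resize(sc[180:280,130:235],(396,297),interpolation=cv2.INTER_CUBIC)
cv2.imwrite("pics/crop1.png",np.vstack([np.hstack([a,b]),np.hstack([c,d])]))
E
python3 m1.py
```

```text
top red [(158, [360.2, 208.0], [346, 203], [374, 213]), (55, [349.0, 256.3], [342, 251], [356, 262]), (48, [358.4, 165.6], [352, 159], [364, 172])]
top red2 []
top orange [(215, [176.3, 188.4], [166, 181], [187, 195]), (184, [338.4, 214.0], [314, 207], [363, 220]), (174, [344.1, 200.3], [317, 194], [373, 206]), (59, [210.1, 118.7], [206, 115], [214, 123]), (15, [368.8, 220.1], [365, 218], [371, 222])]
top brass [(713, [314.3, 75.5], [281, 61], [344, 88]), (321, [16.5, 82.1], [0, 71], [31, 90]), (252, [50.6, 253.7], [42, 240], [61, 264]), (211, [285.4, 247.6], [277, 240], [293, 255]), (189, [307.4, 71.1], [283, 67], [336, 74]), (131, [14.0, 68.1], [0, 66], [27, 71]), (81, [208.1, 183.9], [204, 177], [212, 191])]
top blue [(1747, [189.8, 195.9], [136, 169], [223, 223]), (875, [64.6, 261.2], [42, 230], [84, 285]), (57, [43.7, 257.8], [39, 248], [49, 266])]
scene red []
scene red2 []
scene orange [(109, [318.7, 161.4], [311, 156], [327, 167]), (38, [349.1, 216.8], [345, 214], [353, 219])]
scene brass [(330, [307.6, 47.9], [297, 39], [318, 57]), (306, [354.3, 117.1], [345, 107], [364, 126]), (221, [200.4, 195.5], [193, 185], [207, 209]), (108, [300.6, 186.2], [295, 179], [307, 195]), (19, [334.2, 344.8], [329, 341], [339, 348])]
scene blue [(203, [352.5, 128.0], [336, 119], [369, 134]), (199, [101.4, 24.0], [94, 15], [110, 34]), (146, [317.5, 200.6], [307, 190], [329, 212]), (83, [335.1, 114.1], [330, 109], [340, 119]), (14, [333.5, 192.4], [331, 190], [336, 195])]
```

View pics/crop1.png

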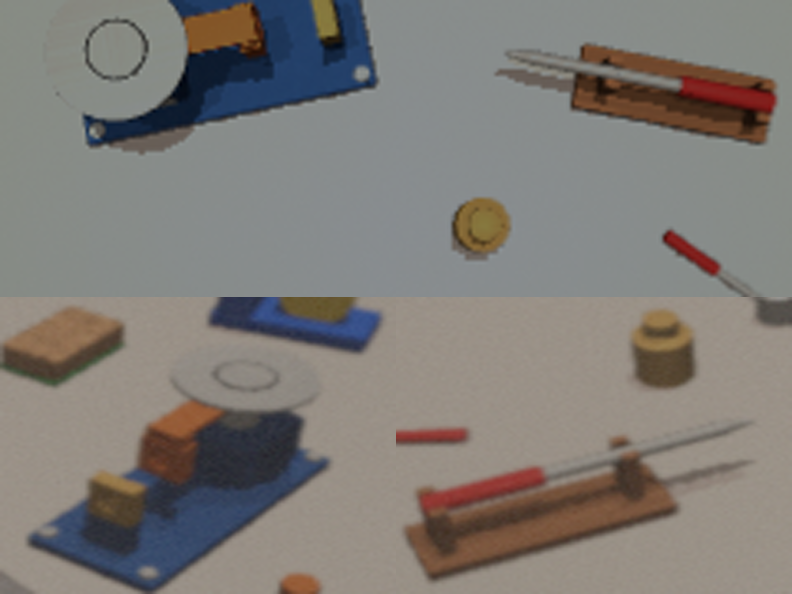

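The crop shows the pin in the rest: red handle at top-view px (346..374, 203..213), tip near (294,196). It is far longer than the two loose pins, so it is the lock pin. The brass weight with its knob is at (286,247) and the pan ring at (145,195).

```bash
cat > m2.py <<'E'
from h import *
np.set_printoptions(precision=4,suppress=True)
top=cv2.imread("pics/top0.png");sc=cv2.imread("pics/scene0.png")
g=cv2.cvtColor(top,cv2.COLOR_BGR2GRAY).astype(int)
# ring
sub=g[184:206,134:156]; yy,xx=np.nonzero(sub<np.median(sub)-20)
e=cv2.fitEllipse(np.c_[xx+134,yy+184].astype(np.float32)); print("ring",e,len(xx))
R=plane("top",e[0],.105)[0]; print("ring world",R,"diam",np.ptp(plane("top",[[e[0][0]-e[1][0]/2,e[0][1]],[e[0][0]+e[1][0]/2,e[0][1]]],.105)[:,1]))
gs=cv2.cvtColor(sc,cv2.COLOR_BGR2GRAY).astype(int); x0,y0=int(270+205*105/396),120+15;
br=blobs(top,(17,100,70),(32,255,255),(195,170,225,200))[0]; B=plane("top",[br[1]],.077)[0]
orr=blobs(top,(6,150,90),(16,255,255),(160,175,192,200))[0]
print("brass",B,"bbox world",np.ptp(plane("top",br[2],.077),axis=0))
d=R-B; print("dist ring-brass (0.145)",np.hypot(*d[:2]),"yaw of y axis deg",np.degrees(np.arctan2(d[1],d[0])))
# base plate corners
bl=blobs(top,(105,120,40),(125,255,255),(125,160,230,230))[0]
rect=cv2.minAreaRect(np.float32(plane("top",bl[2],.012)[:,:2])); print("blue rect",rect)
# weight
for lo in ((17,100,70),(12,80,40)):
    w=blobs(top,lo,(34,255,255),(270,232,300,265))[0]; c,r=cv2.minEnclosingCircle(w[2].astype(np.float32))
    print("weight px",w[1],c,r,"z42",plane("top",[c],.042)[0],plane("top",[w[1]],.042)[0])
ws=blobs(sc,(12,70,40),(34,255,255),(185,178,215,215))[0]
print("scene brass weight",ws[1],ws[2].min(0),ws[2].max(0))
# pin
rd=blobs(top,(0,170,90),(5,255,255),(340,195,380,220))[0]; P=plane("top",rd[2],.05)[:,:2]
r=cv2.minAreaRect(P.astype(np.float32)); print("handle",r)
m=P.mean(0);u,s,vt=np.linalg.svd(P-m); ax=vt[0]*(1 if vt[0][1]>0 else -1); t=(P-m)@ax; print("mean",m,"axis",ax,np.degrees(np.arctan2(ax[1],ax[0])),"ext",t.min(),t.max(),np.ptp((P-m)@[-ax[1],ax[0]]))
h=cv2.cvtColor(top,cv2.COLOR_BGR2HSV); sub=np.zeros_like(g);sub[190:210,290:346]=1
mk=(sub>0)&(h[...,1]<60)&(g>np.median(g[190:195,300:340])+8); q=np.argwhere(mk)[:,::-1]
print("shank px",len(q),q.min(0),q.max(0) if len(q) else 0); Q=plane("top",q,.05)[:,:2]
t=(Q-m)@ax; print("shank along",t.min(),t.max(),"lateral vs t",np.polyfit(t,(Q-m)@[-ax[1],ax[0]],1))
E
python3 m2.py
```

```text
ring ((144.62962341308594, 194.61566162109375), (17.919660568237305, 18.25420379638672), 66.482421875) 80
ring world [0.5704 0.2194 0.105 ] diam 0.04133174656954236
brass [0.6037 0.0772 0.077 ] bbox world [0.0338 0.02   0.    ]
dist ring-brass (0.145) 0.14602228048673327 yaw of y axis deg 103.2155096577834
blue rect ((0.5834909081459045, 0.16293226182460785), (0.09800498932600021, 0.22178317606449127), 13.499932289123535)
weight px [285.4218 247.6351] (285.21429443359375, 247.67857360839844) 8.24236011505127 z42 [ 0.4582 -0.1108  0.042 ] [ 0.4584 -0.1113  0.042 ]
weight px [285.3032 247.7602] (285.2662353515625, 247.87013244628906) 8.343192100524902 z42 [ 0.4578 -0.111   0.042 ] [ 0.4581 -0.111   0.042 ]
scene brass weight [200.3218 197.2299] [192 184] [208 210]
handle ((0.5578134655952454, -0.2908362150192261), (0.0679636001586914, 0.013746931217610836), 79.14360046386719)
mean [ 0.5578 -0.2912] axis [0.1875 0.9823] 79.19253650730865 ext -0.03366158803520745 0.03430815238687609 0.013761697691467262Traceback (most recent call last):
  File "m2.py", line 29, in <module>
    print("shank px",len(q),q.min(0),q.max(0) if len(q) else 0); Q=plane("top",q,.05)[:,:2]
                            ~~~~~^^^
    return umr_minimum(a, axis, None, out, keepdims, initial, where)
ValueError: zero-size array to reduction operation minimum which has no identity
```

```bash
cat >> h.py <<'E'
from scipy.spatial.transform import Rotation as Ro
np.set_printoptions(precision=4,suppress=True)
def down(a):
    """tool down, closing line y at angle a (deg) in the plane"""
    a=np.radians(a);y=np.array([np.cos(a),np.sin(a),0]);z=np.array([0,0,-1.]);
    return Ro.from_matrix(np.c_[np.cross(y,z),y,z]).as_quat()
def st(s=""): print(s,"t",round(arm.read_time(),2),"p",arm.read_tool_pos(),"F",arm.read_ft_force(),"T",arm.read_wrist_torque(),"op",round(arm.read_opening(),3),"ff",arm.read_finger_force())
PAN=np.array([.5704,.2194]);YAW=103.3;DY=np.array([np.cos(np.radians(YAW)),np.sin(np.radians(YAW))])
PIN=np.array([.5587,-.2863]);PYAW=79.2
E
python3 - <<'E'
from h import *
print("pin tip by px",plane("top",[[293.9,196]],.05)," expected",PIN+.16*np.array([np.cos(np.radians(PYAW)),np.sin(np.radians(PYAW))]))
w=[.458,-.111]
for p,a in ((w+[.2],76),(list(PIN)+[.104],PYAW-90),(list(PAN-.215*DY)+[.114],YAW-90)): print(arm.ik(p,down(a)))
arm.movep(w+[.2],down(76)); st("above")
arm.move_gripper(.75,25); arm.line_to(w+[.084],.15); st("down")
arm.move_gripper(.2,25); st("grip1"); arm.move_gripper(.75); arm.movep(w+[.084],down(-14)); st("rot")
arm.move_gripper(.2,40); st("grip2")
cv2.imwrite("pics/top1.png",snapshot("top"))
arm.line_to(w+[.2],.15); st("lift")
E
```

```text
pin tip by px [[ 0.5834 -0.1298  0.05  ]]  expected [ 0.5887 -0.1291]
[ 0.6445  0.5726 -0.6675  2.0344  0.5385  0.7129  0.9614]
[ 0.58    0.8277 -0.2405  1.6659  0.2818  0.6822  0.006 ]
[ 0.1798  0.8249 -0.3938  1.6825  0.4399  0.7232 -0.2021]
above t 2.26 p [ 0.4581 -0.1122  0.1999] F [-0.0633 -0.4143 -0.8783] T [-0.0249  0.0095  0.0552] op 1.004 ff 0.0
down t 3.53 p [ 0.4584 -0.1109  0.0845] F [-0.0029 -0.7898  0.8317] T [ 0.025  -0.0438 -0.0122] op 0.745 ff 0.0
grip1 t 3.87 p [ 0.4585 -0.111   0.0849] F [-1.6178  1.4735  5.4861] T [0.115  0.1128 0.0303] op 0.451 ff 25.367773678153753
rot t 5.2 p [ 0.4579 -0.1109  0.0839] F [-0.0094 -0.0322  0.4639] T [ 0.0549 -0.0453 -0.0163] op 0.755 ff 0.0
grip2 t 5.54 p [ 0.4581 -0.1111  0.0842] F [ 0.2244 -0.0455  2.3833] T [-0.0115  0.0291 -0.0239] op 0.445 ff 40.44149694847874
lift t 6.52 p [ 0.457  -0.1109  0.199 ] F [ 0.0667  0.089  -5.5073] T [-0.0014  0.0291 -0.0127] op 0.447 ff 40.831750568468124
```

```bash
python3 - <<'E'
from h import *
p=list(PAN)
arm.movep(p+[.235],down(YAW-90)); st("above")
e=PAN-arm.read_tool_pos()[:2]; p=list(PAN+e*0.7)   # steady-state droop correction
arm.line_to(p+[.195],.1); st("hover"); cv2.imwrite("pics/scene2.png",snapshot("scene")); cv2.imwrite("pics/top2.png",snapshot("top"))
arm.line_to(p+[.179],.05); arm.pause(.3); st("low")
arm.line_to(p+[.1765],.03); arm.pause(.3); st("low2")
im=snapshot("scene"); cv2.imwrite("pics/scene3.png",im)
c=cv2.resize(cv2.imread("pics/scene2.png")[90:230,260:400],(400,400),interpolation=cv2.INTER_CUBIC)
d=cv2.resize(im[90:230,260:400],(400,400),interpolation=cv2.INTER_CUBIC)
cv2.imwrite("pics/crop3.png",np.hstack([c,d]))
E
```

```text
above t 7.83 p [0.5707 0.2162 0.2342] F [ 0.4484 -0.5808 -5.559 ] T [-0.0615  0.0163 -0.0709] op 0.451 ff 40.80101766390726
hover t 8.38 p [0.5705 0.2211 0.1951] F [ 0.1012 -1.2975 -4.2373] T [ 0.0249 -0.0563  0.0114] op 0.45 ff 40.81505760317668
low t 9.25 p [0.5705 0.2219 0.1794] F [ 1.8942  1.0332 -0.8937] T [ 0.2513 -0.5561 -0.072 ] op 0.451 ff 41.30813590425532
low2 t 9.8 p [0.5704 0.2218 0.1767] F [2.9232 2.0383 0.0319] T [ 0.3654 -0.7145  0.0192] op 0.451 ff 41.40810649842024
```

View pics/crop3.png

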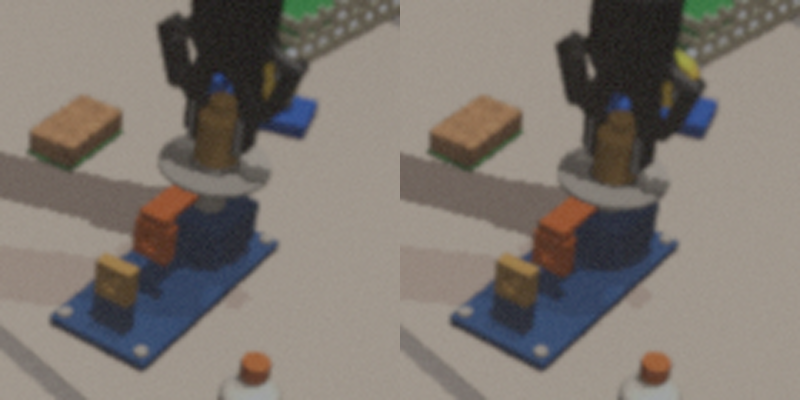

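The crop shows the weight on the pan, held by the gripper, with the orange bushing sunk. My lag correction overshot by 2.4 mm in y. I'll lift, re-centre and release.

```bash
python3 - <<'E'
from h import *
p=list(PAN); x,y=arm.read_tool_pos()[:2]
arm.line_to([x,y,.2],.1); arm.line_to(p+[.2],.03); arm.pause(.3); st("centred")
arm.line_to(p+[.1775],.06); arm.pause(.3); st("low")
arm.move_gripper(.75); arm.pause(.3); st("open")
arm.line_to(p+[.30],.2)
q=PIN; arm.movep([q[0],q[1],.22],down(PYAW-90)); st("above pin")
t=snapshot("top");s=snapshot("scene");cv2.imwrite("pics/top4.png",t);cv2.imwrite("pics/scene4.png",s)
a=cv2.resize(t[160:220,110:230],(800,400),interpolation=cv2.INTER_CUBIC)
cv2.imwrite("pics/crop4.png",cv2.resize(t[165:225,115:225],(770,420),interpolation=cv2.INTER_CUBIC))
w=blobs(t,(17,100,70),(34,255,255),(125,170,165,220))
for b in w[:2]:
    c,r=cv2.minEnclosingCircle(b[2].astype(np.float32)); print("weight",b[0],b[1],r,plane("top",[c],.135)[0],plane("top",[b[1]],.135)[0])
E
```

```text
centred t 10.78 p [0.5703 0.2195 0.1999] F [ 0.5566 -0.7769 -4.97  ] T [ 0.0212 -0.0567 -0.022 ] op 0.448 ff 40.89544193353504
low t 11.61 p [0.571  0.2198 0.1781] F [ 2.5423  1.7437 -0.6951] T [ 0.3056 -0.5853  0.0259] op 0.454 ff 41.507223561638966
open t 12.28 p [0.5703 0.2194 0.1775] F [0.7232 0.0459 0.369 ] T [-0.0005  0.0455 -0.0418] op 0.751 ff 0.0
above pin t 14.9 p [ 0.5598 -0.2842  0.2203] F [0.6041 0.3991 0.3358] T [-0.0137  0.0531 -0.0049] op 0.747 ff 0.0
weight 235 [141.9957 192.3447] 8.7924165725708 [0.5713 0.2178 0.135 ] [0.5711 0.2178 0.135 ]
```

View pics/crop4.png

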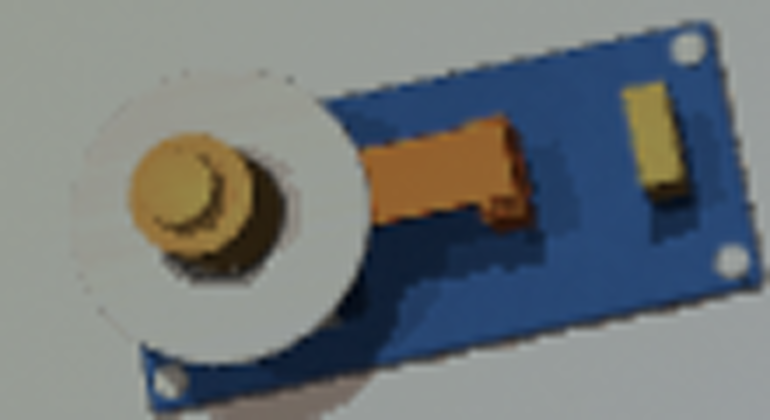

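The crop shows the weight upright on the pan, body-top centre near top px (142,193), with the ring showing around its base on the right. I'll check the centring in both views, and refine the pin yaw from the shank.

```bash
python3 - <<'E'
from h import *
th=np.linspace(0,2*np.pi,90)
def cyl(c,z0,z1,r): return np.array([[c[0]+r*np.cos(a),c[1]+r*np.sin(a),z] for a in th for z in(z0,z1)])
for cam,f,box in(("top","pics/top4.png",(125,175,165,215)),("scene","pics/scene4.png",(315,95,360,165))):
    im=cv2.imread(f)
    b=blobs(im,(8,75,25),(36,255,255),box)[0]
    print(cam,b[0],"mask bbox",b[2].min(0)-.5,b[2].max(0)+.5)
    e=np.vstack([proj(cam,cyl(PAN,.093,.135,.02)),proj(cam,cyl(PAN,.135,.154,.012))]); print("expected bbox",e.min(0),e.max(0))
    e2=np.vstack([proj(cam,cyl(PAN+[0,.01],.093,.135,.02))]);e1=proj(cam,cyl(PAN,.093,.135,.02)); print(" per 10mm y",e2.min(0)-e1.min(0)); e2=proj(cam,cyl(PAN+[.01,0],.093,.135,.02)); print(" per 10mm x",e2.min(0)-e1.min(0))
t=cv2.imread("pics/top4.png"); s=cv2.imread("pics/scene4.png")
g=cv2.cvtColor(s,cv2.COLOR_BGR2GRAY)
cv2.imwrite("pics/crop5.png",np.hstack([cv2.resize(s[90:160,300:370],(400,400),interpolation=cv2.INTER_CUBIC),cv2.resize(cv2.imread("pics/top0.png")[185:225,290:330],(400,400),interpolation=cv2.INTER_NEAREST)]))
E
```

```text
top 324 mask bbox [132.5 183.5] [154.5 203.5]
expected bbox [132.2929 183.8003] [154.4722 203.8661]
 per 10mm y [-4.4632 -0.1043]
 per 10mm x [ 0.2868 -4.3997]
scene 329 mask bbox [327.5 128.5] [343.5 154.5]
expected bbox [326.0407 126.6227] [344.0295 154.3634]
 per 10mm y [ 2.8504 -1.2307]
 per 10mm x [2.7495 1.7323]
```

View pics/crop5.png

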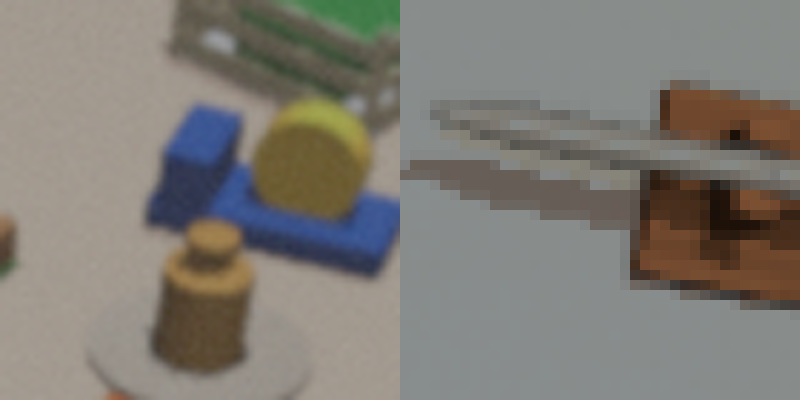

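The weight's outline matches the expected outline within 1 mm in both views, so it stands in the ring. The right crop gives the pin tip at top px (293,195.6) and the shank at (329.5,201.3), so the pin yaw is about 80.7°. Now grasping the pin.

```bash
sed -i 's/PYAW=79.2/PYAW=80.7/' h.py; python3 - <<'E'
from h import *
q=list(PIN); o=down(PYAW-90)
arm.movep(q+[.2],o); arm.move_gripper(.6,60); arm.pause(.2); st("above")
arm.line_to(q+[.104],.12); arm.pause(.2); st("at pin")
arm.move_gripper(.05,60); st("grip"); arm.pause(.2); st()
arm.line_to(q+[.2],.1); arm.pause(.2); st("lifted")
S=PAN-.342*DY; arm.movep(list(S)+[.2],down(YAW-90)); arm.pause(.4); st("stage")
print("target",S)
t=snapshot("top");s=snapshot("scene");cv2.imwrite("pics/top6.png",t);cv2.imwrite("pics/scene6.png",s)
ax=np.r_[DY,0]; O=np.r_[S,.146]
pt=proj("top",[O+.03*ax,O+.16*ax])-0; ps=proj("scene",[O+.03*ax,O+.16*ax]); print("expected shoulder,tip top",pt,"scene",ps)
A=cv2.resize(t[150:230,200:300],(400,320),interpolation=cv2.INTER_CUBIC); B=cv2.resize(s[150:230,220:320],(400,320),interpolation=cv2.INTER_CUBIC)
for im,(x0,y0),pp in((A,(200,150),pt),(B,(220,150),ps)):
    for p in pp: cv2.circle(im,tuple(int(v) for v in ((p-[x0,y0]+.5)*4)),3,(255,0,255),-1)
cv2.imwrite("pics/crop6.png",np.hstack([A,B]))
E
```

```text
above t 15.73 p [ 0.5588 -0.2864  0.2003] F [-0.3851  0.9824 -0.3403] T [ 0.0086 -0.0992 -0.0192] op 0.6 ff 0.0
at pin t 16.88 p [ 0.5591 -0.2865  0.1049] F [-0.2365 -0.4557 -0.2739] T [-0.0187  0.003   0.0246] op 0.598 ff 0.0
grip t 17.31 p [ 0.5584 -0.2863  0.1043] F [-1.5531  0.4206  3.6803] T [ 0.1851  0.3227 -0.0526] op 0.163 ff 58.416255712509155
 t 17.51 p [ 0.5584 -0.2863  0.1043] F [-3.0019  0.4514  5.0201] T [ 0.1747  0.5656 -0.1093] op 0.164 ff 58.5538512468338
lifted t 18.82 p [ 0.5584 -0.2862  0.1992] F [ 0.5676 -0.0539 -1.0605] T [-0.0493  0.0089  0.0123] op 0.168 ff 58.44768404960632
stage t 20.02 p [ 0.6489 -0.1144  0.2   ] F [-0.1641  0.5417 -2.0122] T [-0.0484 -0.0269 -0.0432] op 0.166 ff 58.45402121543884
target [ 0.6491 -0.1134]
expected shoulder,tip top [[278.2502 163.2282]
 [220.9133 175.0927]] scene [[255.2859 193.2781]
 [292.7538 164.9718]]
```

View pics/crop6.png

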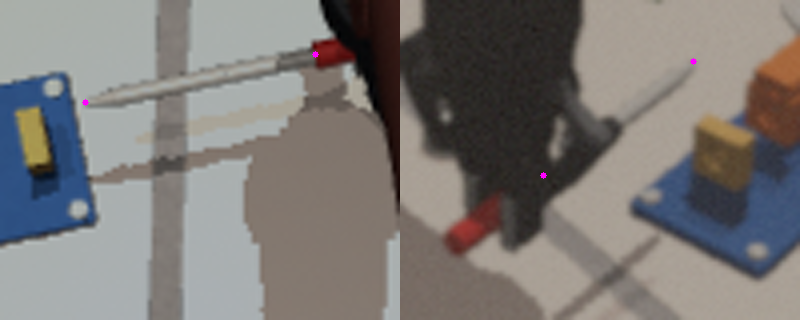

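The pin is held true: the tip in both views (top crop (85,102), scene crop (690,65)) lies within about a pixel of the prediction. Descending to hole height and threading in steps with a force guard.

```bash
cat > thr.py <<'E'
from h import *
def F(): return np.mean([arm.read_ft_force() for _ in range(3)],axis=0)
def step(d,z,lat=0.,v=.04,lim=9,f0=np.zeros(3)):
    LX=np.array([DY[1],-DY[0]]); p=PAN-d*DY+lat*LX
    arm.line_to([p[0],p[1],z],v); arm.pause(.1); f=F()-f0
    e=arm.read_tool_pos()
    print("d",d,"t",round(arm.read_time(),2),"err lat/along/z mm",1e3*np.array([(e[:2]-p)@LX,(e[:2]-p)@DY,e[2]-z]),"F lat/along/z",np.array([f[:2]@LX,f[:2]@DY,f[2]]),"T",arm.read_wrist_torque())
    return np.linalg.norm(f)<lim
E
python3 - <<'E'
from thr import *
z=.1143
step(.342,z,v=.1); f0=F(); print("f0",f0)
for d in(.300,.285,.270,.258):
    if not step(d,z,f0=f0): break
st()
t=snapshot("top");s=snapshot("scene");cv2.imwrite("pics/top7.png",t);cv2.imwrite("pics/scene7.png",s)
A=cv2.resize(t[150:230,150:250],(400,320),interpolation=cv2.INTER_CUBIC); B=cv2.resize(s[140:220,260:360],(400,320),interpolation=cv2.INTER_CUBIC)
cv2.imwrite("pics/crop7.png",np.hstack([A,B]))
E
```

```text
d 0.342 t 21.23 err lat/along/z mm [ 0.5581 -0.1787  0.9898] F lat/along/z [-0.248  -0.2926 -0.7089] T [-0.0563  0.0176 -0.0106]
f0 [-0.1741 -0.3418 -0.7089]
d 0.3 t 22.52 err lat/along/z mm [-0.1006 -0.5659 -0.0418] F lat/along/z [ 0.0084  0.0598 -0.8929] T [-0.0603  0.0072  0.0506]
d 0.285 t 23.15 err lat/along/z mm [-0.0224 -0.3151  0.0302] F lat/along/z [-0.0808  0.432  -0.8812] T [-0.0538 -0.0082  0.0552]
d 0.27 t 23.77 err lat/along/z mm [-0.014  -0.3235  0.0045] F lat/along/z [1.2668 0.0074 0.6537] T [-0.069  -0.0312  0.0281]
d 0.258 t 24.32 err lat/along/z mm [-0.004  -0.2024  0.011 ] F lat/along/z [-0.3073 -0.1466 -1.4781] T [-0.087  -0.0348  0.0154]
 t 24.32 p [ 0.6298 -0.0319  0.1143] F [-0.4394 -0.5552 -2.1871] T [-0.087  -0.0348  0.0154] op 0.167 ff 58.453983664512634
```

View pics/crop7.png

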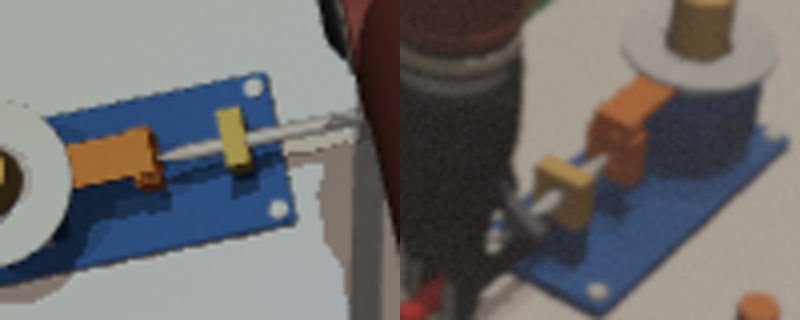

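The crop shows the shank through the brass bushing and the tip at the mouth of the orange one (left crop (162,155)), with forces near zero. I'll continue.

```bash
python3 - <<'E'
from thr import *
f0=np.array([-.17,-.34,-1.2])
for d in(.252,.245,.236,.226,.214):
    if not step(d,.1143,f0=f0,v=.04,lim=6): break
arm.pause(.3); st()
t=snapshot("top");s=snapshot("scene");cv2.imwrite("pics/top8.png",t);cv2.imwrite("pics/scene8.png",s)
A=cv2.resize(t[150:230,130:230],(400,320),interpolation=cv2.INTER_CUBIC); B=cv2.resize(s[130:210,280:380],(400,320),interpolation=cv2.INTER_CUBIC)
cv2.imwrite("pics/crop8.png",np.hstack([A,B]))
E
```

```text
d 0.252 t 24.82 err lat/along/z mm [0.0405 0.0812 0.0224] F lat/along/z [-1.0146 -0.4988  0.5508] T [-0.0267  0.0129  0.0304]
d 0.245 t 25.25 err lat/along/z mm [ 0.0211 -0.0076  0.0278] F lat/along/z [ 0.1858  0.5135 -0.2387] T [-0.0254  0.0233  0.0257]
d 0.236 t 25.73 err lat/along/z mm [-0.0125 -0.0654 -0.0042] F lat/along/z [0.2895 0.4266 0.0875] T [-0.086  -0.0048 -0.0164]
d 0.226 t 26.23 err lat/along/z mm [-0.0005 -0.1234  0.0072] F lat/along/z [-0.2901  1.4694  0.7862] T [-0.0124 -0.0309  0.0401]
d 0.214 t 26.77 err lat/along/z mm [-0.0344 -0.1855 -0.0226] F lat/along/z [ 0.6174  0.4142 -0.4834] T [-0.0599 -0.0318  0.0078]
 t 27.07 p [0.6197 0.0109 0.1143] F [-0.1125 -0.1404 -0.4831] T [-0.0296 -0.0047  0.0031] op 0.164 ff 58.513657450675964
```

View pics/crop8.png

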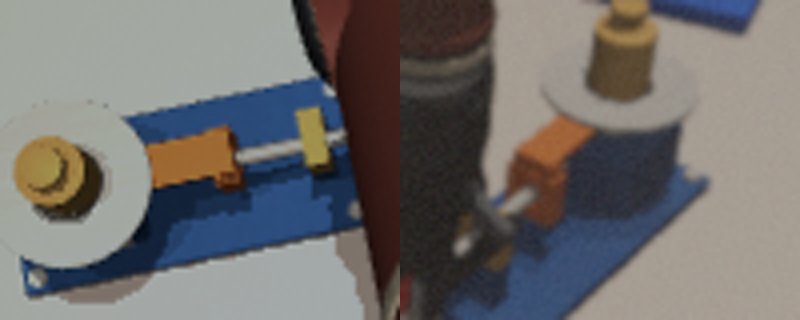

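The crop shows the shank through both bushings, full diameter at the mouth of the orange one, and the weight still standing in the ring. By tool position the tip is about 29 mm past the orange bushing, and the contact forces are under 1 N.

```bash
python3 -c "
from h import *
arm.pause(.5); st(); print(ticket.finish_job())"
```

```text
t 27.68 p [0.6196 0.0111 0.1143] F [-0.3713  0.5796 -1.9196] T [-0.0717  0.0113 -0.0514] op 0.16 ff 58.51401150226593
the job is handed in; nothing more can be done
None
```

I handed the job in at 27.7 s: the 500 g weight stands in the pan's ring within about 1 mm, and the lock pin is held by its handle through both bushings, its tip about 29 mm past the orange one by tool position, with only about 2 N on the wrist.

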